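# Raise a dry block heater by four clicks and start it

## Task

The samples in the dry block heater need 20 degrees more, and each click of its dial is 5 degrees, so raise it by exactly four clicks: with a fingertip or the outside of the closed fingers, push the wing of its big black dial round clockwise (seen from above) and leave it resting in the fourth click-stop from where you found it. Then press the round start key on the heater's panel with a fingertip, all the way down, and let it come up again; leave the square stop key alone. Nothing is to be gripped: do not pinch the dial, and do not shift or pick up the tube and the beaker that stand beside the heater.

Things in the scene. Friction and masses are not known exactly. Their poses are not given: they have to be found in the camera images.
- heater: white dry block heater, 185 mm deep (own x, from its panel side to its rear) by 190 mm wide (own y, to the left seen from the panel), fixed. Origin: centre of its footprint on the bench. Level control panel 58 mm high, x = -92 to +7 mm, facing the robot; behind it a housing with upright microtubes up to 117 mm. In its frame: dial axis (-43, +42), start key (-20, -50), stop key (-68, -50) mm
- dial: the click-stop dial, origin on its vertical axis, 61 mm above the bench, z up; turns about z only. Eight stops 24 degrees apart (four clicks = 96): at the first the wing's marked end points 84 degrees left (counter-clockwise from above) of the heater's own x, at the eighth 84 right; end stops just beyond. Starts in one of the first four. White strokes on the panel mark the stops
- dial_axis (a point): centre of the top of the dial's wing, on the axis, 93 mm above the bench. The dial is a black round skirt 66 mm across, its upper face 69 mm above the bench, carrying an upright wing (bar grip) through the axis: 60 mm long, 14 mm thick, 24 mm high (69 to 93 mm above the bench), with a white index line on its top from the centre to one end
- dial_tip (a point): marked end of the wing: top of the wing, 30 mm from the axis, 93 mm above the bench; turns with the dial. Feel: leaving a stop takes 0.10 N m at once (4 N on the wing 24 mm out); the resistance falls to nothing half-way (12 degrees), then the dial snaps on by itself into the next stop, ahead of the finger, and stays there
- dial_side_a: one flank of the wing, 60 x 28 mm, 7 mm off its middle plane; origin at the flank's middle, 79 mm above the bench. Own x along the wing to its marked end, own y out of this flank (to the left, looking from the axis to the marked end), z up. Pushed on its marked half it turns the dial clockwise
- dial_side_b: the opposite flank of the wing; same axes (own y points into the wing). Pushed on its unmarked half it turns the dial clockwise. Pressing both flanks at once is pinching
- start_key_top (a point): centre of the top of the start key: round, white, 24 mm across, 67 mm above the bench (9 mm proud of the panel)
- start_key (a joint): travel of the start key, m: 0 up, grows as it is pressed, 0.004 fully down; a spring returns it; 1.5 N to start moving, 4.7 N fully down
- stop_key_top (a point): centre of the top of the stop key: square, white, 18 mm wide, 67 mm above the bench, 48 mm from the start key towards the robot's side of the panel
- stop_key (a joint): travel of the stop key, m: 0 up, 0.004 fully down; same spring
- tube50: loose 50 ml screw-cap tube, 34 mm across, 118 mm tall, standing on the bench to the right of the heater; origin at the centre of its foot
- beaker: loose plastic beaker, 54 mm across, 70 mm tall, standing on the bench to the left of the heater; origin at the centre of its foot

How it is judged:
On the way, in this order (a step that is already met when the one before it is completed fails the run):
1. the dial rests in the fourth click-stop clockwise from where it started (distance of dial_tip from where it was at the start of the episode between 0.042 and 0.047 m), for 0.3 s.
2. the start key is pressed fully down with the dial so set (all of step 1 and value of joint start_key above 0.0032 m), for 0.05 s.
At the end, for the whole second after the job is handed in: the dial stands four clicks (96 degrees) clockwise from its start, its index end 42 to 47 mm in a straight line from where it was (44.6 mm is exact; three clicks are 35, five 52), after the start key was pressed at least 3.2 of its 4 mm; both keys are up (within 1 mm) and nothing touches the dial (all of step 1 and value of joint each of start_key, stop_key below 0.001 m and contact force between the fingers and dial_side_a below 0.2 N and contact force between the fingers and dial_side_b below 0.2 N).
It fails at once if the start key is pressed (half down) while the dial is not four clicks on (value of joint start_key above 0.002 m and not (distance of dial_tip from where it was at the start of the episode between 0.042 and 0.047 m)).
It fails at once if the stop key is pressed (half down) (value of joint stop_key above 0.002 m).
It fails at once if the dial's wing is pinched: the fingers press both of its flanks at once, each with over 2 N (contact force between the fingers and dial_side_a above 2 N and contact force between the fingers and dial_side_b above 2 N).
It fails at once if the tube or the beaker beside the heater is shifted by over 15 mm, lifted or tipped over (distance of any of tube50, beaker from where it was at the start of the episode above 0.015 m or angle between any of tube50, beaker's own z axis and vertical above 0.3 rad).
It also fails if it takes over 51 s, if anything falls off the work surface, if the arm or the gripper's body presses on something with over 40 N, if the wrist force passes 120 N, or if a joint passes its speed limit or range.

## Robot

A 6-joint arm with a two-finger parallel gripper is mounted at the origin on the work surface; the furniture and walls round the work are solid. World frame = base frame: x ahead of the robot, y to its left, z up, the work surface at z = 0. Lengths are in m, angles in rad, forces in N, time in s.
With the tool pointing down it reaches from about 0.4 to 0.825 m from the base axis. Payload 7 kg.
Tool frame: the origin (TCP) lies at the centre of the arm's flange, where the gripper is bolted on; the fingertips stand 178 mm ahead of it and the grasp point (between the pads) lies 159 mm ahead of it; x points along the fingers, z is the direction in which the jaws open and shut, and the axes are right-handed (so a half turn about x gives the same grasp; the last joint's range is limited). The gripper opens to 88 mm and grips with 3 to 60 N. Pads are 19 mm wide; open, the fingers measure 130 mm over their backs; the gripper's body (78 mm by 193 mm) begins 47 mm behind the grasp point.
Start: joints at [1.572, 0.359, 0.012, 0, -1.224, -0.288], TCP at [0.191, 0.647, 0.405] pointing down, gripper open.
Joint ranges: [-3.07, 3.07], [-1.43, 2.12], [-1.02, 1.25], [-3.03, 1.67], [-3.05, -0], [-3.03, 3.03]. Speed limits (rad/s): [2.39, 2.39, 3.01, 3.14, 3.14, 3.14].

## Interface

Orientations are given as [roll, pitch, yaw] about the fixed x, y, z axes, in that order (R = Rz(yaw) Ry(pitch) Rx(roll)).
In Python, from station import telemetry, optics, job_done, finder gives the robot as it stands.
- The arm moves only by the tool play_rows, never from a script. Its argument "steps" is a list of rows, each an object of numbers: "gripper": the opening, from 0 (shut) to 1 (fully open); "tx", "ty", "tz": the shift along the tool's x, y, z in units of 25 mm (1.0 is 25 mm); "ax", "ay", "az": the turn, a rotation vector about the tool's x, y, z in units of 6 degrees (1.0 is 6 degrees). In form: [{"gripper": .., "tx": .., "ty": .., "tz": .., "ax": .., "ay": .., "az": ..}, ...]. A call has 1 to 20 rows; each row shifts and turns the commanded pose from where the row before left it, along the tool's axes as they then stand; what a row does not reach is not made up. A row lasts 1/12 s, in which the tool goes at most 41.7 mm and 7.16 degrees, less where a joint would pass 70% of its speed; a pose out of reach is approached as far as the arm can. A call is refused whole if a number of a shift passes 1 or a number of a turn 1, either way. A call with a gripper value outside its range is refused whole. The fingers move at their own pace and stop on an object; "newtons" is the grip in N (left out, the last holds). Time passes only in rows, so rows that do not move let the fingers close. It gives the time, the measured TCP pose, the force and the opening at its end, in the units of the state.
- telemetry.get_state(): the state, without advancing time (a new reading comes with each control period).
- optics.grab_frame(name): name is "scene" or "side" or "wrist"; returns the picture (384x512x3 uint8, red, green, blue); there is no depth.
- optics.calibration(name): a dict with "fx", "fy", "cx", "cy" (pixels), "T" (4x4, takes a point from camera to world coordinates); the wrist camera has in their place "mount" (4x4, takes a point from camera to tool coordinates, whose origin is the TCP and whose axes are the tool frame's). Camera axes: x right, y down, z forward; pixel columns grow to the right and rows downward; lengths in m; the calibration is good to about 2 mm. A picture is of the moment at which its call begins: read the wrist's pose just before it. calibration takes no time and is no camera call.
- job_done(): hands the job in, once; it reports no verdict.
Trained networks look in the newest picture that a camera, given by its name, has taken for a name from the list of things; names that differ only in an ending like _2 or _b are one class to them, and where a whole thing is asked for, a point or a joint stands for the part that bears it (a point fixed in the world has none). Each returns a list of dicts, best first, with "confidence" (0 to 1); they miss things now and then, are a little off and sometimes report something else, mostly with a low value. They report only what shows in the picture. A call takes as long as a camera call.
- finder.look_for(query, camera): "extent" ([left, top, right, bottom] in pixels, round what is visible of it).
- finder.silhouettes(query, camera): "pixels" (384x512 bool, what is visible of it) and "extent" ([left, top, right, bottom] in pixels, round what is visible of it).
- finder.pinpoint(query, camera): "location" ([row, column] in pixels: a listed point, or the origin of a listed thing).
The state is a dict: "t": time; "q": joint angles; "qd": joint speeds; "joint_efforts": joint torques, N m; "eef_pos": TCP position; "ee_rot": TCP orientation; "force": force on the tool from outside, world axes, zero at the start; "moment": the same for the moment, N m; "width": finger opening in m.
Only numpy, scipy, OpenCV 4.12 (cv2) and the standard library are available. Lean on these libraries where they do the work, as an engineer would, in place of code of your own. Each camera call takes 0.05 s, during which the arm holds its last target.

## Working session

There is one attempt and no reset: what is moved stays moved. The work goes in short steps, Python scripts to look and compute and a tool call to move; the robot and the scene stay as the last step left them, time stands still between calls to the robot, and variables do not carry over. Pictures are saved under pics/ and viewed, and the job is handed in when it is done.

Besides the shell and the picture viewer there is one more tool, called after ">>>" as name(argument=value, ...) on one line, values as JSON. play_rows: Moves the arm, as the interface text tells. Its arguments: {"type":"object","properties":{"steps":{"type":"array"},"newtons":{"type":"number"}},"required":["steps"]}

```bash
mkdir -p pics; ls
python3 - <<'E'
from station import telemetry, optics, finder
import cv2, numpy as np
s=telemetry.get_state(); print({k:np.round(v,4).tolist() for k,v in s.items()})
for c in ["scene","side","wrist"]:
    im=optics.grab_frame(c); cv2.imwrite(f"pics/{c}0.png",im[:,:,::-1])
    print(c,{k:np.round(v,4).tolist() for k,v in optics.calibration(c).items()})
    for q in ["dial_axis","dial_tip","start_key_top","stop_key_top"]:
        print(q,[(np.round(d['location'],1).tolist(),round(d['confidence'],2)) for d in finder.pinpoint(q,c)[:2]])
E
```

```text
pics
{'t': 0.0, 'q': [1.5721, 0.3594, 0.0111, -0.0003, -1.2241, -0.2881], 'qd': [-0.0015, 0.0007, -0.0008, 0.0001, -0.0009, 0.0001], 'joint_efforts': [0.001, -58.2702, 29.3054, 6.9975, 0.0068, -0.0002], 'eef_pos': [0.1909, 0.6473, 0.4037], 'ee_rot': [0.106, 1.5691, -1.7517], 'force': [-0.0463, 0.1172, 0.1363], 'moment': [0.0047, -0.0276, 0.0155], 'width': 0.0875}
scene {'fx': 385.4431, 'fy': 385.4431, 'cx': 249.0779, 'cy': 188.1283, 'T': [[0.5907, -0.6137, 0.5238, 0.0381], [-0.8067, -0.4355, 0.3994, -0.4861], [-0.017, -0.6585, -0.7524, 0.7104], [0.0, 0.0, 0.0, 1.0]]}
dial_axis [([189.4, 242.0], 0.67)]
dial_tip [([177.4, 249.1], 0.87)]
start_key_top [([207.6, 284.1], 0.5)]
stop_key_top [([222.9, 275.5], 0.57)]
side {'fx': 408.4888, 'fy': 408.4888, 'cx': 255.6933, 'cy': 182.05, 'T': [[-0.9998, 0.0005, -0.0174, 0.4953], [0.0153, 0.4972, -0.8675, 0.5891], [0.0082, -0.8676, -0.4972, 0.4929], [0.0, 0.0, 0.0, 1.0]]}
dial_axis [([172.0, 267.9], 0.65)]
dial_tip [([177.7, 251.3], 0.76)]
start_key_top [([164.8, 250.4], 0.62)]
stop_key_top [([161.3, 272.2], 0.46)]
wrist {'fx': 280.0499, 'fy': 280.0499, 'cx': 250.9422, 'cy': 190.0489, 'mount': [[-0.0006, -0.2638, 0.9646, 0.0201], [0.0012, -0.9646, -0.2638, 0.0713], [1.0, 0.001, 0.0009, -0.0], [0.0, 0.0, 0.0, 1.0]]}
dial_axis []
dial_tip []
start_key_top []
stop_key_top []
```

View pics/scene0.png

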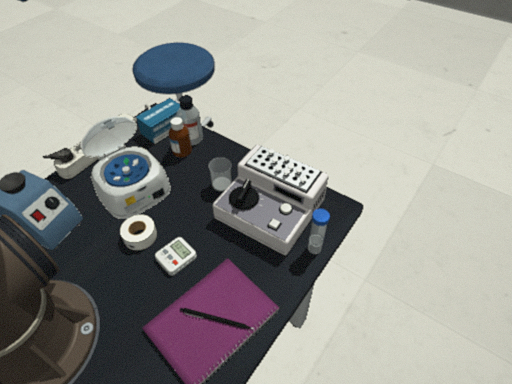

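View pics/side0.png

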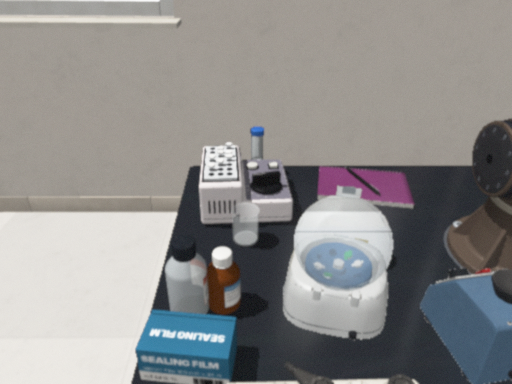

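```bash
cat > h.py <<'E'
import numpy as np
from station import telemetry, optics, finder
from scipy.spatial.transform import Rotation as R
def ray(c,rc):
    k=optics.calibration(c);T=np.array(k['T'])
    d=T[:3,:3]@np.array([(rc[1]-k['cx'])/k['fx'],(rc[0]-k['cy'])/k['fy'],1]); return T[:3,3],d
def onz(c,rc,z):
    o,d=ray(c,rc); return o+d*(z-o[2])/d[2]
def proj(c,p):
    k=optics.calibration(c);T=np.array(k['T']); q=T[:3,:3].T@(np.array(p)-T[:3,3]); return [k['cy']+k['fy']*q[1]/q[2],k['cx']+k['fx']*q[0]/q[2]]
def pose():
    s=telemetry.get_state(); return np.array(s['eef_pos']),R.from_euler('xyz',s['ee_rot']).as_matrix(),s
E
python3 - <<'E'
from h import *
pts={'scene':{'axis':(189.4,242),'tip':(177.4,249.1),'start':(207.6,284.1),'stop':(222.9,275.5)},
'side':{'axis':(172,267.9),'tip':(177.7,251.3),'start':(164.8,250.4),'stop':(161.3,272.2)}}
z=dict(axis=.093,tip=.093,start=.067,stop=.067)
for c in pts:
    for n,rc in pts[c].items(): print(c,n,np.round(onz(c,rc,z[n]),4))
p,r,s=pose(); print(np.round(r,3))
import cv2
for c,b in(('scene',(190,130,340,280)),('side',(180,110,330,240))):
    im=cv2.imread(f'pics/{c}0.png')[b[1]:b[3],b[0]:b[2]]; cv2.imwrite(f'pics/{c}0z.png',cv2.resize(im,None,fx=4,fy=4,interpolation=cv2.INTER_CUBIC))
E
```

```text
scene axis [ 0.4564 -0.1482  0.093 ]
scene tip [ 0.4931 -0.14    0.093 ]
scene start [ 0.4848 -0.2376  0.067 ]
scene stop [ 0.4409 -0.2449  0.067 ]
side axis [ 0.4556 -0.1502  0.093 ]
side tip [ 0.4899 -0.1262  0.093 ]
side start [ 0.4912 -0.2325  0.067 ]
side stop [ 0.441  -0.2501  0.067 ]
[[ 0.     0.959 -0.283]
 [ 0.    -0.283 -0.959]
 [-1.     0.    -0.   ]]
```

View pics/scene0z.png

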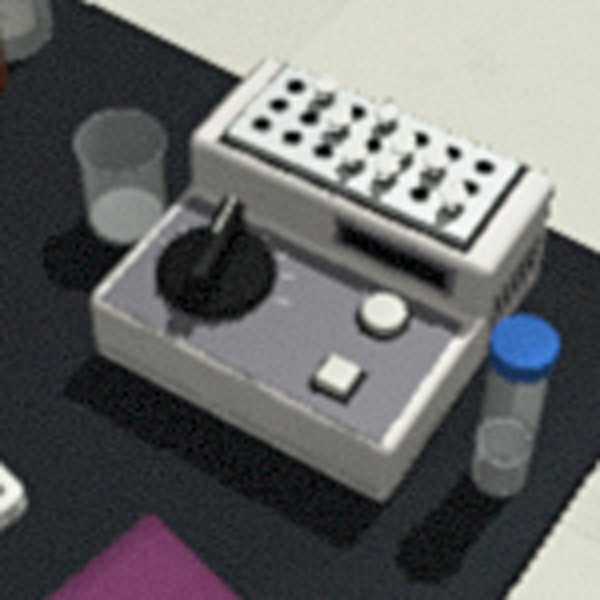

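View pics/side0z.png

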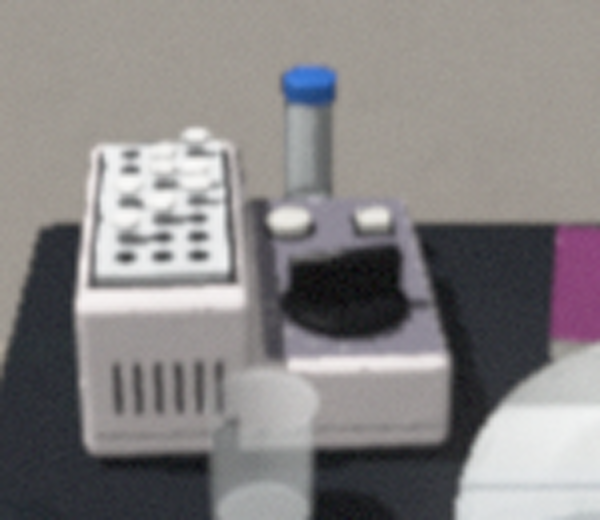

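The dial's index line appears to point roughly toward the housing, which would put it in stop 4. Next I'll raise the arm, swing it over the heater and check with the wrist camera.

>>> play_rows(steps=[{"tx":-1},{"tx":-1},{"tx":-1},{"tx":-1},{"ty":0.96,"tz":1},{"ty":0.96,"tz":1},{"ty":0.96,"tz":1},{"ty":0.96,"tz":1},{"ty":0.96,"tz":1},{"ty":0.96,"tz":1},{"ty":0.96,"tz":1},{"ty":0.96,"tz":1},{"ty":0.96,"tz":1},{"ty":0.96,"tz":1},{"ty":0.96,"tz":1},{"ty":0.96,"tz":1},{"ty":0.96,"tz":1},{"ty":0.96,"tz":1},{"ty":0.96,"tz":1},{"ty":0.96,"tz":1}], newtons=20)

```text
invalid input
```

>>> play_rows(steps=[{"ty":0.96,"tz":1,"gripper":0},{"ty":0.96,"tz":1,"gripper":0},{"ty":0.96,"tz":1},{"ty":0.96,"tz":1},{"tz":1},{"tz":1},{"tz":1},{"tz":1},{"tz":1},{"tz":1},{"tz":1},{"tz":0.6},{"tx":1,"ax":-1},{"tx":1,"ax":-1},{"tx":1,"ax":-1},{"tx":1,"ax":-1},{"ax":-1},{"ax":-0.8},{},{}])

```text
invalid input
```

Run:
```python
from h import *
import cv2
p,r,s=pose(); print(s['t'],p,np.round(r,3),np.round(s['q'],3),s['width'],np.round(s['force'],2))
im=optics.grab_frame('wrist'); cv2.imwrite('pics/w1.png',im[:,:,::-1])
k=optics.calibration('wrist');M=np.array(k['mount'])
T=np.eye(4);T[:3,:3]=r;T[:3,3]=p;C=T@M
for q,z in(("dial_axis",.093),("dial_tip",.093),("start_key_top",.067),("stop_key_top",.067)):
    for d in finder.pinpoint(q,'wrist')[:2]:
        rc=d['location'];v=C[:3,:3]@np.array([(rc[1]-k['cx'])/k['fx'],(rc[0]-k['cy'])/k['fy'],1])
        print(q,np.round(rc,1),round(d['confidence'],2),np.round(C[:3,3]+v*(z-C[2,3])/v[2],4))
```

```text
0.75 [0.19096569 0.64740052 0.40469462] [[ 0.     0.959 -0.283]
 [ 0.    -0.283 -0.959]
 [-1.     0.    -0.   ]] [ 1.572  0.359  0.012  0.    -1.224 -0.288] 0.08765013363762561 [-0.69 -0.65 -0.94]
```

View pics/w1.png

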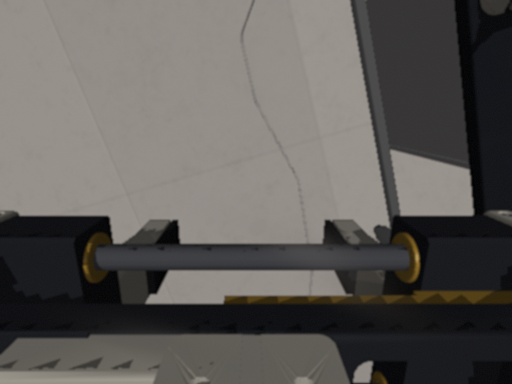

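Both calls were refused as invalid. The rows probably need every key, so I'll test that with one row.

>>> play_rows(steps=[{"gripper":0,"tx":-1,"ty":0,"tz":0,"ax":0,"ay":0,"az":0}], newtons=20)

```text
t: 1.08
eef_pos: [0.1905, 0.6465, 0.4246]
ee_rot: [0.048, 1.562, -1.811]
force: [0.2, -0.9, -1.3]
width: 0.0848
```

>>> play_rows(steps=[{"gripper":0,"tx":-1,"ty":0,"tz":0,"ax":0,"ay":0,"az":0},{"gripper":0,"tx":-1,"ty":0,"tz":0,"ax":0,"ay":0,"az":0},{"gripper":0,"tx":-1,"ty":0,"tz":0,"ax":0,"ay":0,"az":0},{"gripper":0,"tx":0,"ty":0.96,"tz":1,"ax":0,"ay":0,"az":0},{"gripper":0,"tx":0,"ty":0.96,"tz":1,"ax":0,"ay":0,"az":0},{"gripper":0,"tx":0,"ty":0.96,"tz":1,"ax":0,"ay":0,"az":0},{"gripper":0,"tx":0,"ty":0.96,"tz":1,"ax":0,"ay":0,"az":0},{"gripper":0,"tx":0,"ty":0.96,"tz":1,"ax":0,"ay":0,"az":0},{"gripper":0,"tx":0,"ty":0.96,"tz":1,"ax":0,"ay":0,"az":0},{"gripper":0,"tx":0,"ty":0.96,"tz":1,"ax":0,"ay":0,"az":0},{"gripper":0,"tx":0,"ty":0.96,"tz":1,"ax":0,"ay":0,"az":0},{"gripper":0,"tx":0,"ty":0.96,"tz":1,"ax":0,"ay":0,"az":0},{"gripper":0,"tx":0,"ty":0.96,"tz":1,"ax":0,"ay":0,"az":0},{"gripper":0,"tx":0,"ty":0.96,"tz":1,"ax":0,"ay":0,"az":0},{"gripper":0,"tx":0,"ty":0.96,"tz":1,"ax":0,"ay":0,"az":0},{"gripper":0,"tx":0,"ty":0.96,"tz":1,"ax":0,"ay":0,"az":0},{"gripper":0,"tx":0,"ty":0.96,"tz":1,"ax":0,"ay":0,"az":0},{"gripper":0,"tx":0,"ty":0.96,"tz":1,"ax":0,"ay":0,"az":0},{"gripper":0,"tx":0,"ty":0.96,"tz":1,"ax":0,"ay":0,"az":0},{"gripper":0,"tx":0,"ty":0.96,"tz":1,"ax":0,"ay":0,"az":0}])

```text
t: 2.75
eef_pos: [0.4623, 0.1226, 0.5051]
ee_rot: [2.494, 1.57, 0.637]
force: [1.6, 0.2, -0.4]
width: 0.0005
```

>>> play_rows(steps=[{"gripper":0,"tx":0,"ty":0.96,"tz":1,"ax":0,"ay":0,"az":0},{"gripper":0,"tx":0,"ty":0.96,"tz":1,"ax":0,"ay":0,"az":0},{"gripper":0,"tx":0,"ty":0.96,"tz":1,"ax":0,"ay":0,"az":0},{"gripper":0,"tx":0,"ty":0,"tz":1,"ax":0,"ay":0,"az":0},{"gripper":0,"tx":0,"ty":0,"tz":1,"ax":0,"ay":0,"az":0},{"gripper":0,"tx":0,"ty":0,"tz":1,"ax":0,"ay":0,"az":0},{"gripper":0,"tx":0,"ty":0,"tz":1,"ax":0,"ay":0,"az":0},{"gripper":0,"tx":0,"ty":0,"tz":1,"ax":0,"ay":0,"az":0},{"gripper":0,"tx":0,"ty":0,"tz":1,"ax":0,"ay":0,"az":0},{"gripper":0,"tx":0,"ty":0,"tz":1,"ax":0,"ay":0,"az":0},{"gripper":0,"tx":0,"ty":0,"tz":0.6,"ax":0,"ay":0,"az":0},{"gripper":0,"tx":1,"ty":0,"tz":0,"ax":-1,"ay":0,"az":0},{"gripper":0,"tx":1,"ty":0,"tz":0,"ax":-1,"ay":0,"az":0},{"gripper":0,"tx":1,"ty":0,"tz":0,"ax":-1,"ay":0,"az":0},{"gripper":0,"tx":1,"ty":0,"tz":0,"ax":-1,"ay":0,"az":0},{"gripper":0,"tx":0,"ty":0,"tz":0,"ax":-1,"ay":0,"az":0},{"gripper":0,"tx":0,"ty":0,"tz":0,"ax":-0.8,"ay":0,"az":0},{"gripper":0,"tx":0,"ty":0,"tz":0,"ax":0,"ay":0,"az":0},{"gripper":0,"tx":0,"ty":0,"tz":0,"ax":0,"ay":0,"az":0}])

```text
t: 4.33
eef_pos: [0.4562, -0.1502, 0.4049]
ee_rot: [1.207, 1.57, -0.046]
force: [0.5, -0.1, 0.3]
width: 0.0006
```

```bash
cat > look.py <<'E'
from h import *
import cv2,sys
p,r,s=pose(); print(round(s['t'],2),np.round(p,4),np.round(r,3).tolist(),np.round(s['q'],3),s['width'],np.round(s['force'],2))
im=optics.grab_frame('wrist'); cv2.imwrite(f'pics/{sys.argv[1]}.png',im[:,:,::-1])
k=optics.calibration('wrist');M=np.array(k['mount'])
T=np.eye(4);T[:3,:3]=r;T[:3,3]=p;C=T@M
for q,z in(("dial_axis",.093),("dial_tip",.093),("start_key_top",.067),("stop_key_top",.067)):
    for d in finder.pinpoint(q,'wrist')[:1]:
        rc=d['location'];v=C[:3,:3]@np.array([(rc[1]-k['cx'])/k['fx'],(rc[0]-k['cy'])/k['fy'],1])
        print(q,np.round(rc,1),round(d['confidence'],2),np.round(C[:3,3]+v*(z-C[2,3])/v[2],4))
E
python3 look.py w2
```

```text
4.33 [ 0.4562 -0.1502  0.4049] [[0.0, 0.95, 0.313], [-0.0, 0.313, -0.95], [-1.0, 0.0, 0.0]] [ 0.093  0.033 -0.402  0.    -1.136  1.796] 0.0006277459514599955 [ 0.49 -0.08  0.34]
dial_axis [177.5 247.1] 0.72 [ 0.4602 -0.1451  0.093 ]
dial_tip [146.9 249.2] 0.8 [ 0.4918 -0.1371  0.093 ]
start_key_top [174.8 330.3] 0.8 [ 0.4878 -0.2372  0.067 ]
stop_key_top [190.5 371.9] 0.59 [ 0.4857 -0.291   0.067 ]
```

View pics/w2.png

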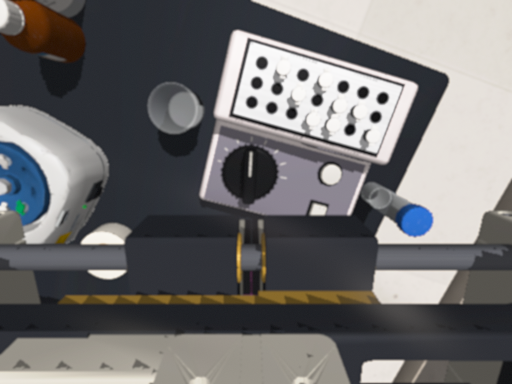

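Run:
```python
import cv2
im=cv2.imread('pics/w2.png'); 
a=cv2.resize(im[110:225,190:390],None,fx=4,fy=4,interpolation=cv2.INTER_CUBIC); cv2.imwrite('pics/w2z.png',a)
b=cv2.resize(im[195:305,190:310],None,fx=5,fy=5,interpolation=cv2.INTER_CUBIC); cv2.imwrite('pics/w2f.png',cv2.convertScaleAbs(b,alpha=3,beta=20))
```

```text
(no output)
```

View pics/w2z.png

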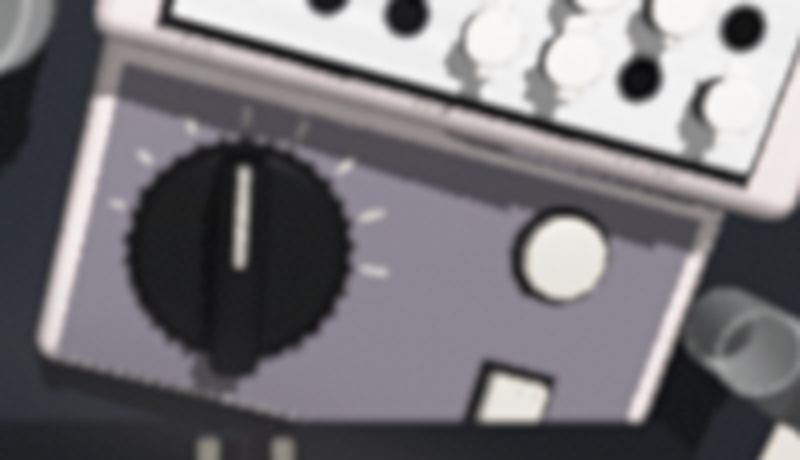

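View pics/w2f.png

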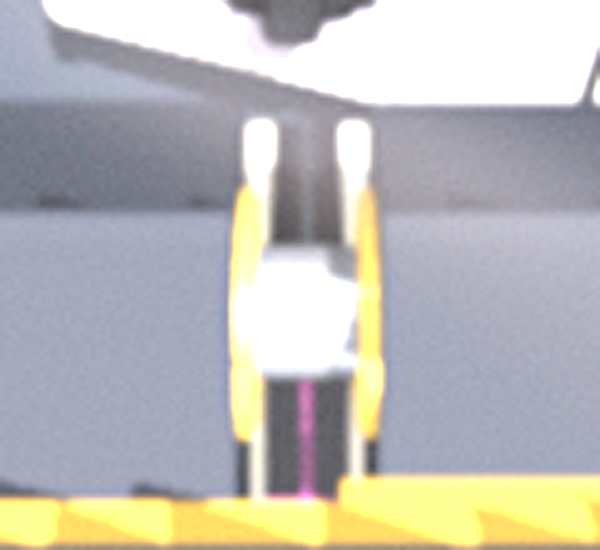

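The wrist picture shows eight strokes round the dial. The index line (pixels about (250,177) to (251,151)) points at the fourth, so the dial is in stop 4 and has to end in stop 8. I'll go down beside the unmarked half, on flank b's side.

>>> play_rows(steps=[{"gripper":0,"tx":0,"ty":-0.4,"tz":0.66,"ax":0,"ay":0,"az":0},{"gripper":0,"tx":0,"ty":-0.4,"tz":0.66,"ax":0,"ay":0,"az":0},{"gripper":0,"tx":1,"ty":0,"tz":0,"ax":0,"ay":0,"az":0},{"gripper":0,"tx":1,"ty":0,"tz":0,"ax":0,"ay":0,"az":0},{"gripper":0,"tx":1,"ty":0,"tz":0,"ax":0,"ay":0,"az":0},{"gripper":0,"tx":1,"ty":0,"tz":0,"ax":0,"ay":0,"az":0},{"gripper":0,"tx":0.6,"ty":0,"tz":0,"ax":0,"ay":0,"az":0},{"gripper":0,"tx":0.6,"ty":0,"tz":0,"ax":0,"ay":0,"az":0},{"gripper":0,"tx":0.4,"ty":0,"tz":0,"ax":0,"ay":0,"az":0},{"gripper":0,"tx":0.4,"ty":0,"tz":0,"ax":0,"ay":0,"az":0},{"gripper":0,"tx":0,"ty":0,"tz":0,"ax":0,"ay":0,"az":0},{"gripper":0,"tx":0,"ty":0,"tz":0,"ax":0,"ay":0,"az":0}])

```text
t: 5.58
eef_pos: [0.4476, -0.1878, 0.2545]
ee_rot: [-1.794, 1.57, -3.045]
force: [0.6, -0.2, -0.6]
width: 0.0008
```

```bash
python3 look.py w3
python3 - <<'E'
import cv2
from station import optics
for c,b in(('scene',(190,130,340,280)),('side',(180,110,330,240))):
    im=optics.grab_frame(c)[b[1]:b[3],b[0]:b[2],::-1]; cv2.imwrite(f'pics/{c}3.png',cv2.resize(im,None,fx=4,fy=4,interpolation=cv2.INTER_CUBIC))
E
```

```text
5.58 [ 0.4476 -0.1878  0.2545] [[-0.001, 0.949, 0.315], [-0.0, 0.315, -0.949], [-1.0, -0.001, -0.0]] [ 0.009  0.207 -0.595  0.    -0.77   1.882] 0.0007894568211238473 [ 0.55 -0.17 -0.63]
dial_axis [204.1 185.5] 0.71 [ 0.4601 -0.1474  0.093 ]
dial_tip [146.8 185.7] 0.58 [ 0.4895 -0.1397  0.093 ]
start_key_top [192.2 345. ] 0.65 [ 0.4888 -0.2361  0.067 ]
```

View pics/w3.png

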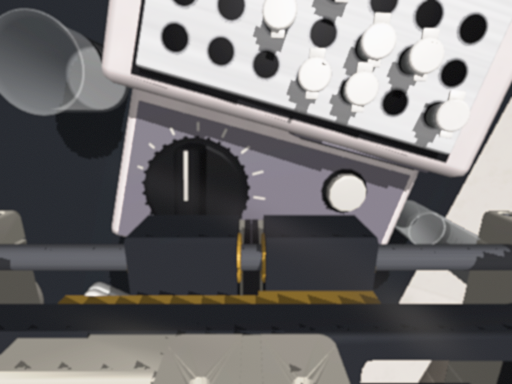

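View pics/side3.png

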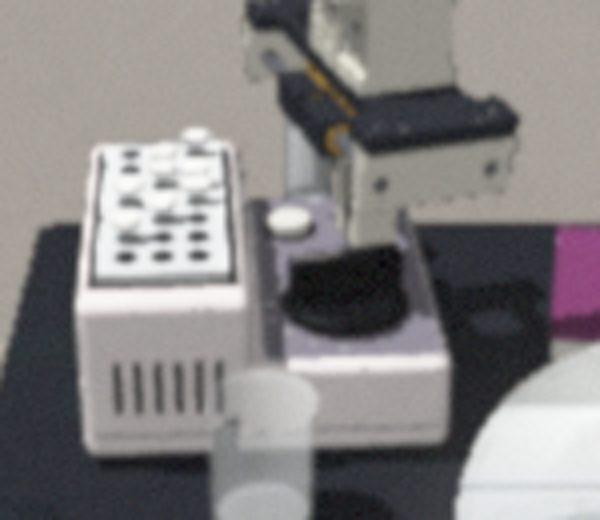

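View pics/scene3.png

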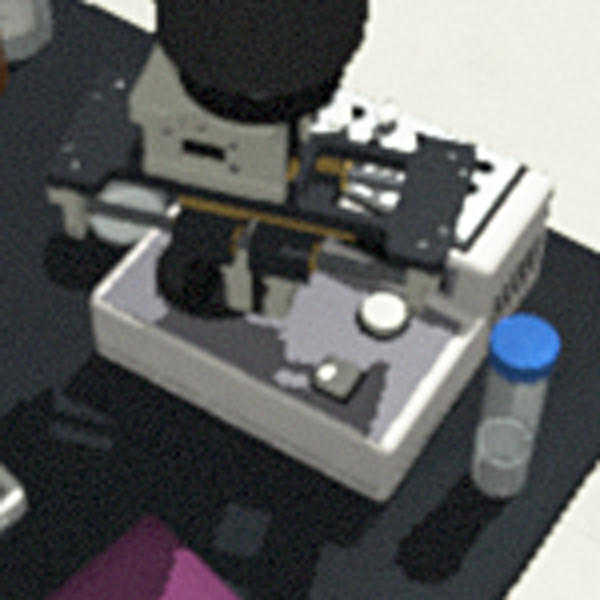

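>>> play_rows(steps=[{"gripper":0,"tx":0,"ty":0,"tz":-0.16,"ax":0,"ay":0,"az":0},{"gripper":0,"tx":0,"ty":0,"tz":-0.16,"ax":0,"ay":0,"az":0},{"gripper":0,"tx":0,"ty":0,"tz":0,"ax":0,"ay":0,"az":0}])

```text
t: 6.18
eef_pos: [0.4447, -0.1797, 0.2547]
ee_rot: [3.108, 1.571, 1.858]
force: [0.4, 1.2, 0.2]
width: 0.0005
```

>>> play_rows(steps=[{"gripper":0,"tx":0,"ty":0,"tz":-0.16,"ax":0,"ay":0,"az":0},{"gripper":0,"tx":0,"ty":0,"tz":0,"ax":0,"ay":0,"az":0}])

```text
t: 6.35
eef_pos: [0.4437, -0.176, 0.2548]
ee_rot: [1.029, 1.57, -0.221]
force: [0.3, -1.0, -0.1]
width: 0.0004
```

```bash
python3 look.py w4
```

```text
6.35 [ 0.4437 -0.176   0.2548] [[0.0, 0.949, 0.315], [-0.0, 0.315, -0.949], [-1.0, 0.0, 0.0]] [ 0.036  0.194 -0.612  0.    -0.765  1.856] 0.00036761448945016973 [ 0.33 -1.   -0.07]
dial_axis [203.9 208.5] 0.82 [ 0.4603 -0.1471  0.093 ]
dial_tip [147.2 211.2] 0.63 [ 0.4896 -0.1401  0.093 ]
start_key_top [195.1 365.8] 0.63 [ 0.4876 -0.2374  0.067 ]
```

View pics/w4.png

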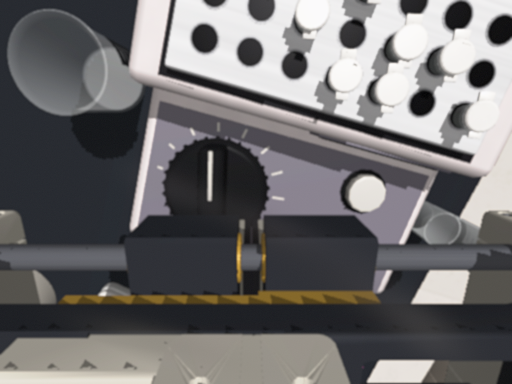

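About 6 mm gap remains. Next I close it and start an arc about the dial axis, turning the tool with the wing.

>>> play_rows(steps=[{"gripper":0,"tx":0,"ty":0,"tz":-0.12,"ax":0,"ay":0,"az":0},{"gripper":0,"tx":0,"ty":0,"tz":-0.12,"ax":0,"ay":0,"az":0},{"gripper":0,"tx":0,"ty":-0.04,"tz":-0.064,"ax":0.667,"ay":0,"az":0},{"gripper":0,"tx":0,"ty":-0.04,"tz":-0.064,"ax":0.667,"ay":0,"az":0},{"gripper":0,"tx":0,"ty":-0.04,"tz":-0.064,"ax":0.667,"ay":0,"az":0},{"gripper":0,"tx":0,"ty":-0.04,"tz":-0.064,"ax":0.667,"ay":0,"az":0},{"gripper":0,"tx":0,"ty":-0.04,"tz":-0.064,"ax":0.667,"ay":0,"az":0},{"gripper":0,"tx":0,"ty":0,"tz":0,"ax":0,"ay":0,"az":0},{"gripper":0,"tx":0,"ty":0,"tz":0,"ax":0,"ay":0,"az":0}])

```text
t: 7.35
eef_pos: [0.4356, -0.1637, 0.2547]
ee_rot: [1.994, 1.571, 0.396]
force: [0.3, -0.1, -0.7]
width: 0.0009
```

```bash
python3 look.py w5
```

```text
7.35 [ 0.4356 -0.1637  0.2547] [[0.0, 1.0, -0.026], [0.0, -0.026, -1.0], [-1.0, 0.0, -0.0]] [ 0.065  0.176 -0.637 -0.    -0.758  1.479] 0.0009348239476316774 [ 0.29 -0.12 -0.68]
dial_axis [206.9 215.1] 0.63 [ 0.4594 -0.1455  0.093 ]
dial_tip [157.1 248.5] 0.88 [ 0.4856 -0.164   0.093 ]
start_key_top [143.3 373.5] 0.81 [ 0.488  -0.2381  0.067 ]
stop_key_top [188.  224.8] 0.72 [ 0.4628 -0.1485  0.067 ]
```

View pics/w5.png

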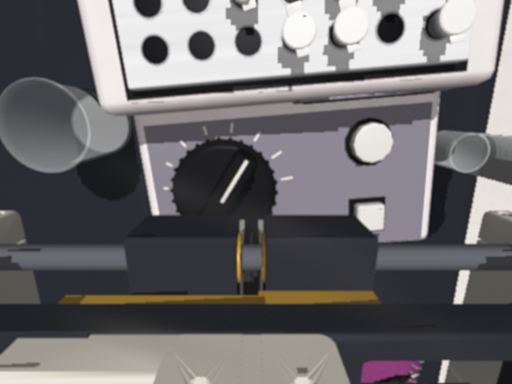

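The index now points at the sixth stroke, so the dial took two clicks because it ran ahead of the finger. Two more to go, and I'll push more slowly. First I re-align the finger with the wing, without touching it.

>>> play_rows(steps=[{"gripper":0,"tx":0,"ty":-0.19,"tz":-0.13,"ax":0,"ay":0,"az":0},{"gripper":0,"tx":0,"ty":-0.19,"tz":-0.13,"ax":0,"ay":0,"az":0},{"gripper":0,"tx":0,"ty":0,"tz":0,"ax":1,"ay":0,"az":0},{"gripper":0,"tx":0,"ty":0,"tz":0,"ax":1,"ay":0,"az":0},{"gripper":0,"tx":0,"ty":0,"tz":0,"ax":1,"ay":0,"az":0},{"gripper":0,"tx":0,"ty":0,"tz":0,"ax":1,"ay":0,"az":0},{"gripper":0,"tx":0,"ty":0,"tz":0,"ax":1,"ay":0,"az":0},{"gripper":0,"tx":0,"ty":0,"tz":0,"ax":0,"ay":0,"az":0},{"gripper":0,"tx":0,"ty":0,"tz":0,"ax":0,"ay":0,"az":0}])

```text
t: 8.35
eef_pos: [0.4259, -0.1568, 0.2547]
ee_rot: [-2.175, 1.571, 1.989]
force: [-0.5, 0.0, 0.4]
width: 0.0001
```

```bash
python3 look.py w6
```

```text
8.35 [ 0.4259 -0.1568  0.2547] [[-0.0, 0.853, -0.522], [0.0, -0.522, -0.853], [-1.0, -0.0, -0.0]] [ 0.083  0.158 -0.66  -0.    -0.753  0.939] 0.00013307576406892648 [-0.46  0.02  0.44]
dial_axis [202.8 201. ] 0.56 [ 0.4615 -0.1476  0.093 ]
dial_tip [146.5 201.1] 0.63 [ 0.4862 -0.1643  0.093 ]
stop_key_top [139.1 359.2] 0.73 [ 0.441 -0.241  0.067]
```

View pics/w6.png

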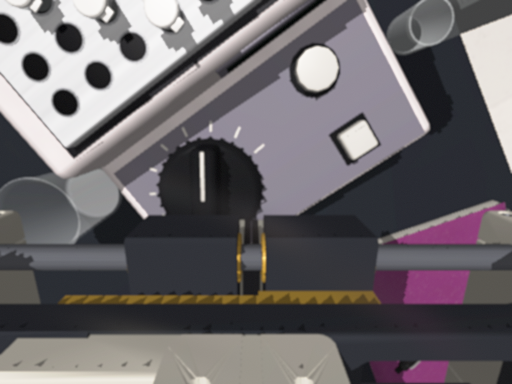

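>>> play_rows(steps=[{"gripper":0,"tx":0,"ty":0,"tz":-0.17,"ax":0,"ay":0,"az":0},{"gripper":0,"tx":0,"ty":0,"tz":-0.17,"ax":0,"ay":0,"az":0},{"gripper":0,"tx":0,"ty":0,"tz":0,"ax":0,"ay":0,"az":0},{"gripper":0,"tx":0,"ty":0,"tz":-0.02,"ax":0,"ay":0,"az":0},{"gripper":0,"tx":0,"ty":0,"tz":-0.02,"ax":0,"ay":0,"az":0},{"gripper":0,"tx":0,"ty":0,"tz":-0.02,"ax":0,"ay":0,"az":0},{"gripper":0,"tx":0,"ty":0,"tz":-0.02,"ax":0,"ay":0,"az":0},{"gripper":0,"tx":0,"ty":-0.01,"tz":-0.02,"ax":0.167,"ay":0,"az":0},{"gripper":0,"tx":0,"ty":-0.01,"tz":-0.02,"ax":0.167,"ay":0,"az":0},{"gripper":0,"tx":0,"ty":-0.01,"tz":-0.02,"ax":0.167,"ay":0,"az":0},{"gripper":0,"tx":0,"ty":-0.01,"tz":-0.02,"ax":0.167,"ay":0,"az":0},{"gripper":0,"tx":0,"ty":-0.01,"tz":-0.02,"ax":0.167,"ay":0,"az":0},{"gripper":0,"tx":0,"ty":-0.01,"tz":-0.02,"ax":0.167,"ay":0,"az":0}])

```text
t: 9.68
eef_pos: [0.4318, -0.1448, 0.2544]
ee_rot: [-1.122, 1.57, 2.932]
force: [-1.7, 0.5, -0.7]
width: 0.0007
```

```bash
python3 look.py w7
```

```text
9.68 [ 0.4318 -0.1448  0.2544] [[-0.001, 0.791, -0.612], [0.0, -0.612, -0.791], [-1.0, -0.001, 0.0]] [ 0.111  0.161 -0.657 -0.    -0.754  0.801] 0.0007289256816361211 [-1.67  0.46 -0.68]
dial_axis [207.7 221. ] 0.75 [ 0.4596 -0.1462  0.093 ]
dial_tip [155.1 255.2] 0.87 [ 0.4708 -0.1777  0.093 ]
start_key_top [ 59.2 324.3] 0.65 [ 0.4863 -0.2378  0.067 ]
stop_key_top [121.7 371.9] 0.61 [ 0.4415 -0.2412  0.067 ]
```

View pics/w7.png

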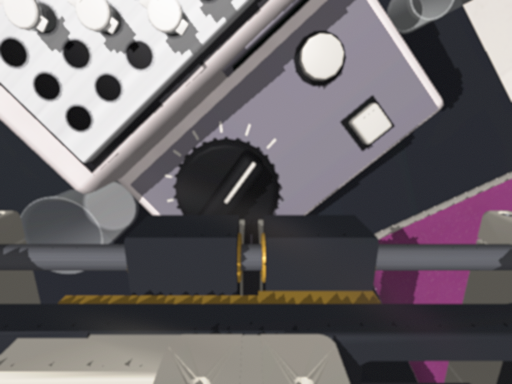

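Run:
```python
import cv2
im=cv2.imread('pics/w7.png'); 
a=cv2.resize(im[110:225,150:320],None,fx=4.5,fy=4.5,interpolation=cv2.INTER_CUBIC); cv2.imwrite('pics/w7z.png',a)
```

```text
(no output)
```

View pics/w7z.png

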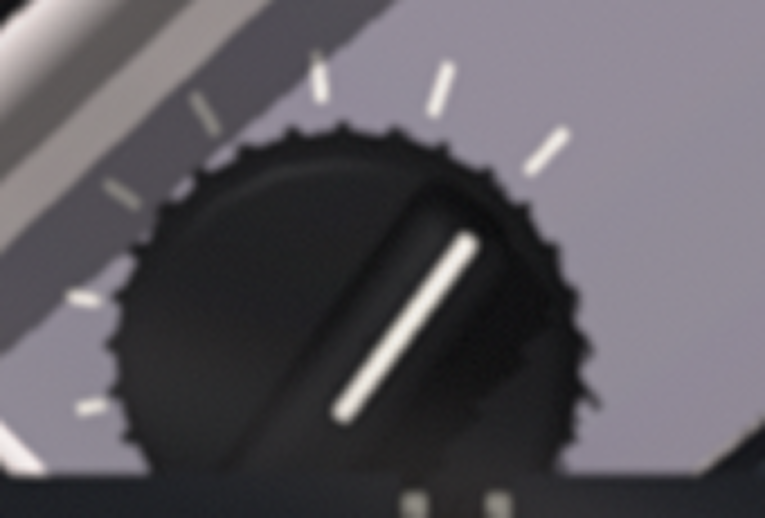

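>>> play_rows(steps=[{"gripper":0,"tx":0,"ty":0,"tz":0,"ax":0,"ay":0,"az":0},{"gripper":0,"tx":0,"ty":0,"tz":0,"ax":0,"ay":0,"az":0}])

```text
t: 10.1
eef_pos: [0.4326, -0.1447, 0.2549]
ee_rot: [2.274, 1.57, 0.046]
force: [-0.9, 0.3, 0.4]
width: 0.0007
```

```bash
python3 look.py w8;  python3 - <<'E'
import cv2
im=cv2.imread('pics/w8.png'); 
a=cv2.resize(im[110:225,150:320],None,fx=4.5,fy=4.5,interpolation=cv2.INTER_CUBIC); cv2.imwrite('pics/w8z.png',a)
E
```

```text
10.1 [ 0.4326 -0.1447  0.2549] [[0.001, 0.792, -0.611], [0.0, -0.611, -0.792], [-1.0, 0.001, -0.001]] [ 0.111  0.161 -0.656  0.    -0.753  0.803] 0.0007298892010451608 [-0.92  0.26  0.43]
dial_axis [209.6 224.8] 0.64 [ 0.4585 -0.1468  0.093 ]
dial_tip [162.5 261.1] 0.95 [ 0.467  -0.1776  0.093 ]
start_key_top [ 56.8 322.5] 0.81 [ 0.4892 -0.2377  0.067 ]
stop_key_top [126.4 373.3] 0.7 [ 0.4399 -0.2405  0.067 ]
```

View pics/w8z.png

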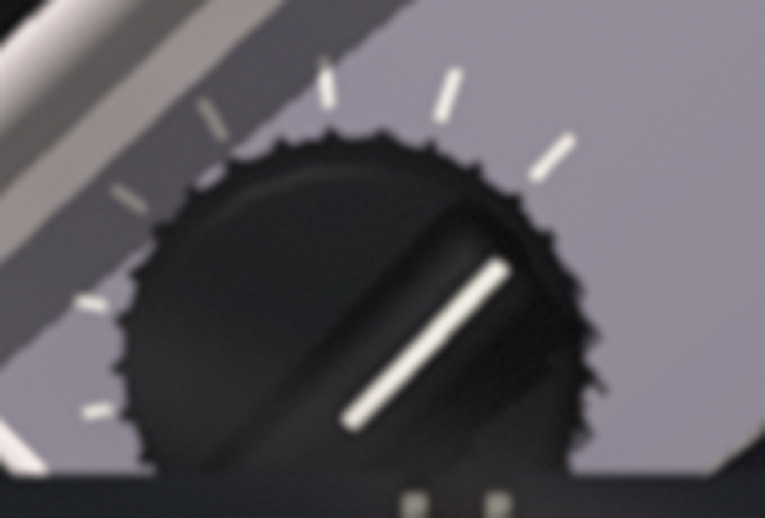

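Now the index is parallel to the last (eighth) stroke; the previous picture caught the dial still moving. The tip is about 45 mm from its start. I'll back off, rise and go over the start key.

>>> play_rows(steps=[{"gripper":0,"tx":0,"ty":0,"tz":0.24,"ax":0,"ay":0,"az":0},{"gripper":0,"tx":0,"ty":0,"tz":0.24,"ax":0,"ay":0,"az":0},{"gripper":0,"tx":-1,"ty":0,"tz":0,"ax":0,"ay":0,"az":0},{"gripper":0,"tx":-1,"ty":0,"tz":0,"ax":0,"ay":0,"az":0},{"gripper":0,"tx":-1,"ty":0,"tz":0,"ax":0,"ay":0,"az":0},{"gripper":0,"tx":0,"ty":0.8,"tz":0.22,"ax":0,"ay":0,"az":0},{"gripper":0,"tx":0,"ty":0.8,"tz":0.22,"ax":0,"ay":0,"az":0},{"gripper":0,"tx":0,"ty":0.8,"tz":0.22,"ax":0,"ay":0,"az":0},{"gripper":0,"tx":0,"ty":0.8,"tz":0.22,"ax":0,"ay":0,"az":0},{"gripper":0,"tx":0,"ty":0.82,"tz":0.22,"ax":0,"ay":0,"az":0},{"gripper":0,"tx":0,"ty":0,"tz":0,"ax":0,"ay":0,"az":0},{"gripper":0,"tx":0,"ty":0,"tz":0,"ax":0,"ay":0,"az":0}])

```text
t: 11.35
eef_pos: [0.4874, -0.2384, 0.329]
ee_rot: [-1.128, 1.57, 2.925]
force: [-0.2, 0.6, 0.1]
width: 0.0006
```

```bash
python3 look.py w9
python3 - <<'E'
import cv2
from h import *
for c,b in(('scene',(190,130,340,280)),('side',(180,110,330,240))):
    im=optics.grab_frame(c)[b[1]:b[3],b[0]:b[2],::-1]; cv2.imwrite(f'pics/{c}9.png',cv2.resize(im,None,fx=4,fy=4,interpolation=cv2.INTER_CUBIC))
    for q in('dial_axis','dial_tip'):
        for d in finder.pinpoint(q,c)[:1]: print(c,q,round(d['confidence'],2),np.round(onz(c,d['location'],.093),4))
E
```

```text
11.35 [ 0.4874 -0.2384  0.329 ] [[-0.001, 0.791, -0.612], [0.0, -0.612, -0.791], [-1.0, -0.001, 0.001]] [-0.094  0.206 -0.386 -0.    -0.98   1.006] 0.0005556725256603127 [-0.24  0.64  0.13]
start_key_top [194.2 250.7] 0.72 [ 0.4883 -0.2391  0.067 ]
scene dial_axis 0.68 [ 0.4577 -0.1472  0.093 ]
scene dial_tip 0.88 [ 0.4648 -0.1751  0.093 ]
side dial_axis 0.76 [ 0.4548 -0.1546  0.093 ]
side dial_tip 0.65 [ 0.4658 -0.1719  0.093 ]
```

View pics/w9.png

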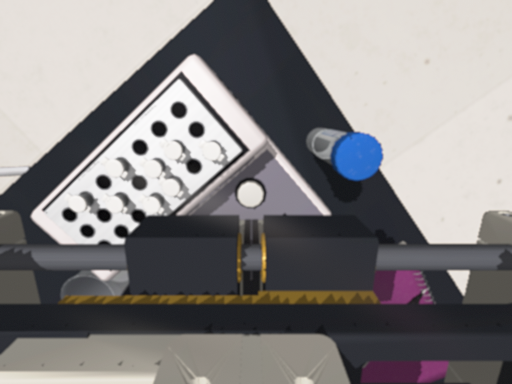

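View pics/scene9.png

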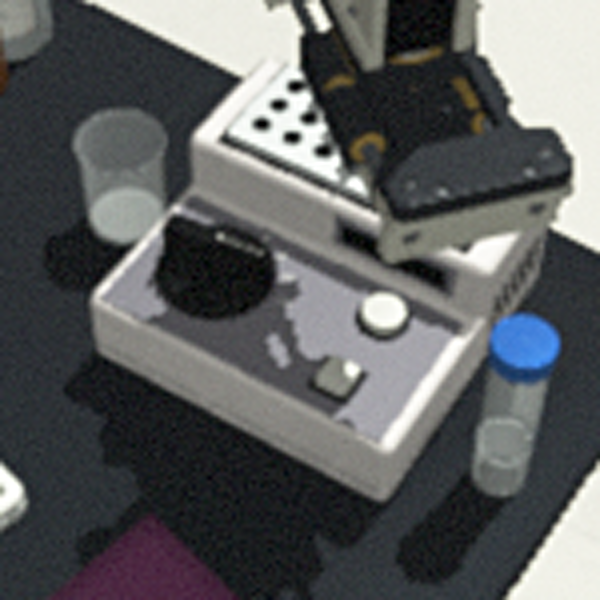

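View pics/side9.png

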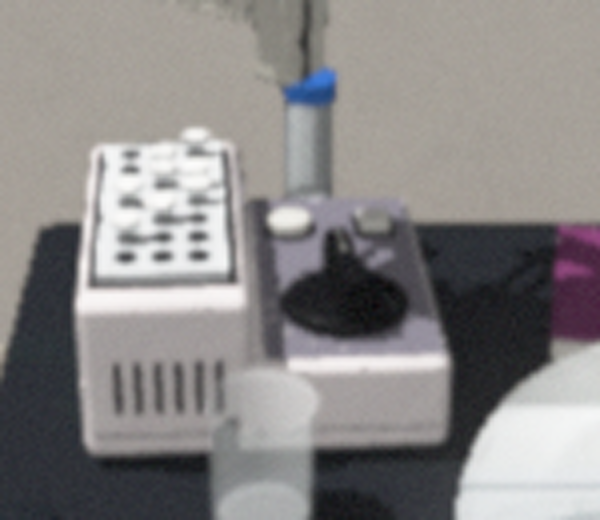

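From two cameras the dial is about 45 mm on, resting on the last stroke. The side camera's pinpoint gave a noisier 52 mm, but stop 8 is the last stop, so a fifth click isn't possible. The fingertip is over the start key, so I'll press it.

>>> play_rows(steps=[{"gripper":0,"tx":1,"ty":0,"tz":0,"ax":0,"ay":0,"az":0},{"gripper":0,"tx":1,"ty":0,"tz":0,"ax":0,"ay":0,"az":0},{"gripper":0,"tx":0.6,"ty":0,"tz":0,"ax":0,"ay":0,"az":0},{"gripper":0,"tx":0.5,"ty":0,"tz":0,"ax":0,"ay":0,"az":0},{"gripper":0,"tx":0,"ty":0,"tz":0,"ax":0,"ay":0,"az":0},{"gripper":0,"tx":0,"ty":0,"tz":0,"ax":0,"ay":0,"az":0}])

```text
t: 12.4
eef_pos: [0.4876, -0.2374, 0.2519]
ee_rot: [-0.901, 1.569, -3.129]
force: [1.0, -1.4, -0.4]
width: 0.001
```

```bash
python3 look.py w10
python3 - <<'E'
import cv2
from h import *
for c,b in(('scene',(190,130,340,280)),('side',(180,110,330,240))):
    im=optics.grab_frame(c)[b[1]:b[3],b[0]:b[2],::-1]; cv2.imwrite(f'pics/{c}10.png',cv2.resize(im,None,fx=4,fy=4,interpolation=cv2.INTER_CUBIC))
E
```

```text
12.4 [ 0.4876 -0.2374  0.2519] [[-0.001, 0.792, -0.611], [-0.0, -0.611, -0.792], [-1.0, -0.001, 0.001]] [-0.092  0.295 -0.475  0.    -0.802  1.005] 0.0009909689547236786 [ 1.   -1.39 -0.43]
dial_tip [149.1 341.9] 0.2 [ 0.5031 -0.3062  0.093 ]
start_key_top [148.4 341.9] 0.54 [ 0.4957 -0.3111  0.067 ]
```

View pics/scene10.png

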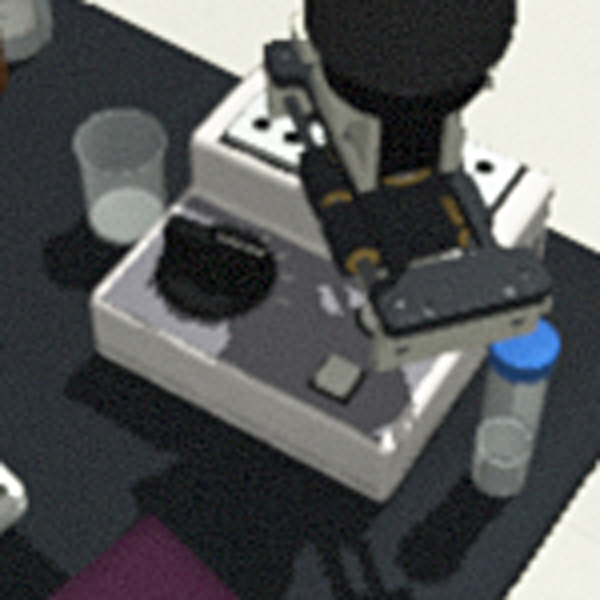

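View pics/side10.png

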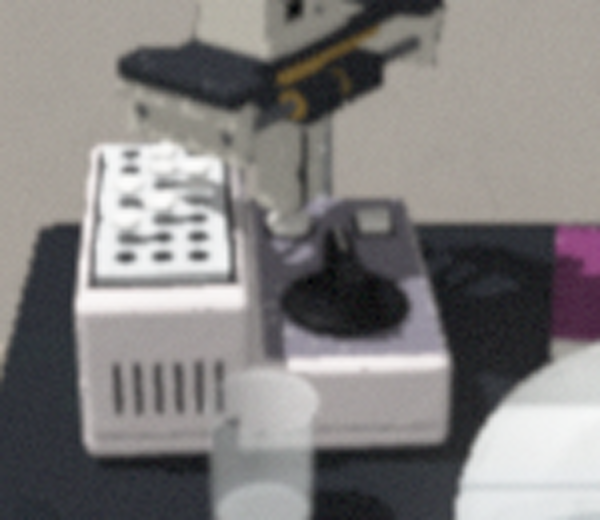

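>>> play_rows(steps=[{"gripper":0,"tx":0.24,"ty":0,"tz":0,"ax":0,"ay":0,"az":0},{"gripper":0,"tx":0.08,"ty":0,"tz":0,"ax":0,"ay":0,"az":0},{"gripper":0,"tx":0.04,"ty":0,"tz":0,"ax":0,"ay":0,"az":0},{"gripper":0,"tx":0.04,"ty":0,"tz":0,"ax":0,"ay":0,"az":0},{"gripper":0,"tx":0.04,"ty":0,"tz":0,"ax":0,"ay":0,"az":0},{"gripper":0,"tx":0,"ty":0,"tz":0,"ax":0,"ay":0,"az":0},{"gripper":0,"tx":0,"ty":0,"tz":0,"ax":0,"ay":0,"az":0}])

```text
t: 13.33
eef_pos: [0.4878, -0.2374, 0.2414]
ee_rot: [1.927, 1.57, -0.3]
force: [-0.9, 0.9, 4.8]
width: 0.0007
```

>>> play_rows(steps=[{"gripper":0,"tx":0.03,"ty":0,"tz":0,"ax":0,"ay":0,"az":0},{"gripper":0,"tx":0.03,"ty":0,"tz":0,"ax":0,"ay":0,"az":0},{"gripper":0,"tx":0,"ty":0,"tz":0,"ax":0,"ay":0,"az":0},{"gripper":0,"tx":0,"ty":0,"tz":0,"ax":0,"ay":0,"az":0},{"gripper":0,"tx":0,"ty":0,"tz":0,"ax":0,"ay":0,"az":0}])

```text
t: 13.75
eef_pos: [0.4878, -0.2374, 0.2412]
ee_rot: [1.8, 1.57, -0.428]
force: [-3.9, 4.5, 17.6]
width: 0.0005
```

The force rose to 17.6 N with no further travel, so the key is at its stop. Next I lift off and check.

>>> play_rows(steps=[{"gripper":0,"tx":-0.1,"ty":0,"tz":0,"ax":0,"ay":0,"az":0},{"gripper":0,"tx":-0.5,"ty":0,"tz":0,"ax":0,"ay":0,"az":0},{"gripper":0,"tx":-1,"ty":0,"tz":0,"ax":0,"ay":0,"az":0},{"gripper":0,"tx":-1,"ty":0,"tz":0,"ax":0,"ay":0,"az":0},{"gripper":0,"tx":-1,"ty":0,"tz":0,"ax":0,"ay":0,"az":0},{"gripper":0,"tx":-1,"ty":-0.8,"tz":0,"ax":0,"ay":0,"az":0},{"gripper":0,"tx":-1,"ty":-0.8,"tz":0,"ax":0,"ay":0,"az":0},{"gripper":0,"tx":0,"ty":-0.8,"tz":0,"ax":-1,"ay":0,"az":0},{"gripper":0,"tx":0,"ty":-0.8,"tz":0,"ax":-1,"ay":0,"az":0},{"gripper":0,"tx":0,"ty":0,"tz":0,"ax":-1,"ay":0,"az":0},{"gripper":0,"tx":0,"ty":0,"tz":0,"ax":-1,"ay":0,"az":0},{"gripper":0,"tx":0,"ty":0,"tz":0,"ax":-1,"ay":0,"az":0},{"gripper":0,"tx":0,"ty":0,"tz":0,"ax":-1,"ay":0,"az":0},{"gripper":0,"tx":0,"ty":0,"tz":0,"ax":0,"ay":0,"az":0},{"gripper":0,"tx":0,"ty":0,"tz":0,"ax":0,"ay":0,"az":0}])

```text
t: 15.0
eef_pos: [0.4229, -0.1903, 0.3793]
ee_rot: [-1.706, 1.57, 2.974]
force: [-0.6, 0.1, 0.1]
width: 0.0002
```

```bash
python3 look.py w11
python3 - <<'E'
import cv2
im=cv2.imread('pics/w11.png'); 
cv2.imwrite('pics/w11z.png',cv2.resize(im[0:220,100:450],None,fx=2.2,fy=2.2,interpolation=cv2.INTER_CUBIC))
E
```

```text
15.0 [ 0.4229 -0.1903  0.3793] [[-0.001, 0.999, -0.032], [0.0, -0.032, -0.999], [-1.0, -0.001, -0.0]] [ 0.004  0.025 -0.472 -0.    -1.075  1.535] 0.00022095264629238163 [-0.61  0.1   0.1 ]
dial_axis [150.4 203.8] 0.78 [ 0.4616 -0.1471  0.093 ]
dial_tip [145.1 233.3] 0.81 [ 0.4657 -0.1753  0.093 ]
start_key_top [116.9 293.3] 0.86 [ 0.4893 -0.2355  0.067 ]
stop_key_top [163.3 299.4] 0.52 [ 0.4417 -0.2423  0.067 ]
```

View pics/w11z.png

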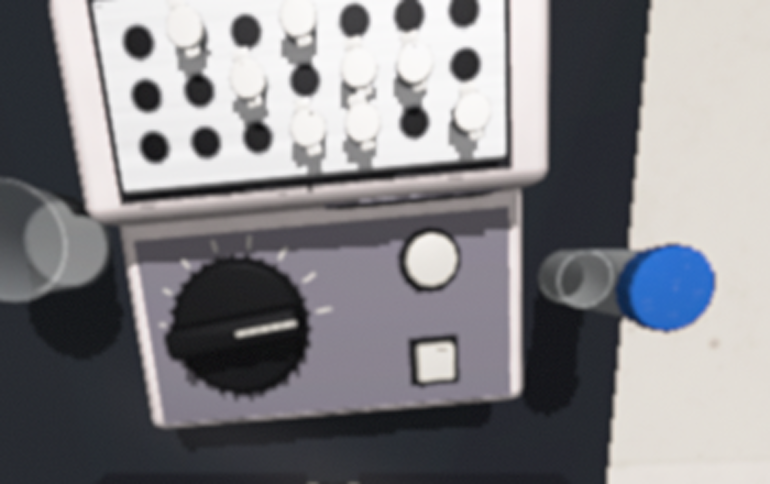

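The index lies on the eighth (last) stroke, both keys are up, and the tube and beaker are standing in place. Handing in.

```bash
python3 -c "
from station import job_done
print(job_done())"
```

```text
the job is handed in; nothing more can be done
None
```

I raised the dial by four clicks, pressed the start key fully down, let it come back up, and handed the job in at about 15 s. No verdict was reported.

- **Dial:** It started in the fourth stop. I pushed the unmarked half of the wing clockwise with the outside of the closed fingers, and nothing was gripped. It ended on the eighth stroke, the last one. The dial ran ahead of the finger both times and took two clicks per push, not one.
- **Start key:** Contact force rose from 4.8 N to 17.6 N with no further travel, so the key was fully down. The stop key was not touched.
- **Last checks:** The final wrist picture shows the index on the last stroke, both keys up, the tube and beaker standing where they were, and the gripper clear of the dial.
- **Disagreement:** The marked end's distance from its start came out at 45 mm from the scene camera and 45–46 mm from the wrist camera, against an exact 44.6 mm. The side camera gave 52 mm. I put that down to an inaccurate first reading from that camera, because 52 mm would mean a fifth click and the dial was already at its last stop.

Two early move calls were refused because the rows left out some keys. They moved nothing.

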